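# Finish a varistor stack and hold the heating chamber's lid open

## Task

Finish the arrester stack that is going into the heating chamber: set the loose dark varistor block that has the same diameter as the one already on the steel carrier plate centred on top of that one, then lay the aluminium spacer disc centred on top and let go, leaving the plate standing flat on the bench. Then lift the chamber's lid, which falls shut by itself, to 60 degrees open and stay there holding it steady with the gripper, so that a colleague can lower the loaded plate in with both hands; the program finishes while still holding the lid. Leave the other things on the bench where they are.

Things in the scene. Friction and masses are not known exactly. Their poses are not given: they have to be found in the camera images.
- plate_top (a point): Centre of the upper face of the carrier plate: a loose, plain steel disc 120 mm across and 8 mm thick, flat on the bench, with two short flat ears 34 mm wide along its own y axis (166 mm over the ears); 0.75 kg. z up; the point is 8 mm above the bench.
- block_low_center (a point): Centre (half-way up) of the varistor block that already stands in the middle of the plate: a dark grey ceramic cylinder, 48 mm in diameter and 24 mm tall, with silvery metallised end faces. z up. Loose, about 0.24 kg.
- block_center (a point): Centre (half-way up) of the loose varistor block to be set on the lower one: the same dark cylinder with silvery ends, 48 mm in diameter and 24 mm tall, standing flat on the bench at the start, in one of three places on the robot's right that it swaps with the spacer and the smaller block. z up. About 0.24 kg.
- spacer_center (a point): Centre (half-way up) of the spacer: a plain bright aluminium disc, 48 mm in diameter and 12 mm thick, with a small dark centre hole in its top face, lying flat on the bench at the start, in one of the three places on the robot's right. z up. About 0.06 kg.
- block_small_center (a point): Centre of a smaller varistor block, 33 mm in diameter and 30 mm tall, dark with silvery ends, standing on the bench; not wanted in this stack, leave it.
- lid (a joint): Angle of the chamber's lid in rad: 0 shut, growing as its front edge rises, stop at 1.75; 60 degrees is 1.047. The hinge is free: the lid (about 0.8 kg) falls shut when let go below about 1.5 rad. It is shut at the start.
- chamber_hinge (a point): Fixed point: middle of the lid's hinge line, on the far top rim of the heating chamber, 115 mm above the bench. x points level from the chamber's front to its back, y along the hinge, z up. The fixed light-grey box is 190 mm deep (x), 280 mm wide (y), 115 mm high, its front face 190 mm in front (-x) of the hinge. The lid on it is a slab 190 x 280 x 28 mm, its top at 143 mm when shut.
- lid_bar (a point): Middle of the lid's handle: a round steel bar, 12 mm thick, parallel to the hinge, 120 mm free between its end posts, 48 mm (axis) ahead of the lid's front face, open above and below, so it can be pinched from above, one finger behind it. Shut: 129 mm above the bench. At lid angle a it is 238 cos a - 14 sin a mm ahead of the hinge and 238 sin a + 14 cos a mm above it.
- lug_a: Bystander: copper cable lug lying flat, about 97 mm long, 24 mm wide, 18 mm high; origin on the bench under its middle.
- lug_b: Bystander: larger copper cable lug lying flat, about 115 mm long, 30 mm wide, 23 mm high; origin on the bench under its middle.
- clamp: Bystander: bronze earth-rod clamp with two bolts, 52 x 46 x 46 mm; origin under its middle.
- u_bolt: Bystander: steel U-bolt with strap, lying flat, 80 x 66 mm, 16 mm high; origin under its middle.
- jar: Bystander: closed amber jar, 60 mm in diameter, 75 mm tall; origin under its middle.
- brush: Bystander: hand brush lying on the bench, along its own x axis.
Mind the look-alikes: they are no part of the job. Of the things shaped like the part that bears spacer_center, the aluminium one is meant. What is shaped like the part that bears block_low_center but brown is not meant.

How it is judged:
By the outcome, as a careful person would: the job done as asked, in the order asked, and still so for the second after the job is handed in, while the arm keeps its last pose, push and grip.
It also fails if it takes over 58 s, if anything falls off the work surface, if the arm or the gripper's body presses on something with over 40 N, if the wrist force passes 120 N, or if a joint passes its speed limit or range.

## Robot

A 6-joint arm with a two-finger parallel gripper is mounted at the origin on the work surface. World frame = base frame: x ahead of the robot, y to its left, z up, the work surface at z = 0. Lengths are in m, angles in rad, forces in N, time in s.
With the tool pointing down it reaches from about 0.3 to 0.775 m from the base axis. Payload 14.6 kg.
Tool frame: the origin (TCP) lies on the centre line of the jaws, within the pads' length; the fingertips stand 11 mm ahead of it and the grasp point (between the pads) lies 8 mm behind it; y points along the fingers, x is the direction in which the jaws open and shut, and the axes are right-handed (so a half turn about y gives the same grasp; the last joint's range is limited). The gripper opens to 94 mm and grips with 3 to 60 N. Pads are 16 mm wide; open, the fingers measure 119 mm over their backs; the gripper's body (75 mm by 177 mm) begins 78 mm behind the grasp point.
Start: joints at [1.201, 0.3, 1.521, -0, 1.321, -0.067], TCP at [0.164, 0.525, 0.216] pointing down, gripper open.
Joint ranges: [-3.03, 3.03], [-0.79, 2.21], [0.23, 2.52], [-1.04, 4.18], [0, 3.07], [-2.55, 2.55]. Speed limits (rad/s): [2.22, 2.22, 2.57, 3.14, 3.14, 3.14].

## Interface

Orientations are given as [roll, pitch, yaw] about the fixed x, y, z axes, in that order (R = Rz(yaw) Ry(pitch) Rx(roll)).
In Python, from station import ctrl, imaging gives the robot as it stands. The module is installed in compiled form; this text tells all that it offers.
- The arm moves only by the tool apply_moves, never from a script. Its argument "deltas" is a list of rows, each an object with "dp": the shift along the tool's x, y, z in m, a list of three; "roll": the turn about the tool's y in rad; "grip": the closure, from -1 (fully open) to 1 (shut). In form: [{"dp": [tx, ty, tz], "roll": roll, "grip": grip}, ...]. A call has 1 to 10 rows; each row shifts and turns the commanded pose from where the row before left it, along the tool's axes as they then stand; what a row does not reach is not made up. A row lasts 1/8 s, in which the tool goes at most 62.5 mm and 10.7 degrees, less where a joint would pass 70% of its speed; a pose out of reach is approached as far as the arm can. A call with a gripper value outside its range is refused whole. The fingers move at their own pace and stop on an object; "newtons" is the grip in N (left out, the last holds). Time passes only in rows, so rows that do not move let the fingers close. It gives the time, the measured TCP pose, the force and the opening at its end, in the units of the state.
- ctrl.get_obs(): the state, without advancing time (a new reading comes with each control period).
- imaging.camera(name): name is "scene" or "side" or "wrist"; returns the picture (420x560x3 uint8, blue, green, red); there is no depth.
- imaging.camera_info(name): a dict with "K" (3x3 intrinsics, pixels), "world_from_camera" (4x4, takes a point from camera to world coordinates). Camera axes: x right, y down, z forward; pixel columns grow to the right and rows downward; lengths in m; the calibration is good to about 2 mm. A picture is of the moment at which its call begins: read the wrist's pose just before it. camera_info takes no time and is no camera call; for the wrist camera it gives the pose at the moment of the call.
- ctrl.hand_in(): hands the job in, once; it reports no verdict.
The state is a dict: "time_s": time; "qpos": joint angles; "joint_vel": joint speeds; "tau": joint torques, N m; "ee_pos": TCP position; "eef_rot": TCP orientation; "force": force on the tool from outside, world axes, zero at the start; "moment": the same for the moment, N m; "grip_width": finger opening in m.
Only numpy, scipy, OpenCV 4.12 (cv2) and the standard library are available. Lean on these libraries where they do the work, as an engineer would, in place of code of your own. Each camera call takes 0.05 s, during which the arm holds its last target. There are 200 camera calls.

## Working session

There is one attempt and no reset: what is moved stays moved. The work goes in short steps, Python scripts to look and compute and a tool call to move; the robot and the scene stay as the last step left them, time stands still between calls to the robot, and variables do not carry over. Pictures are saved under pics/ and viewed, about 8 in all and at most 12, crops included, and the job is handed in when it is done.

Besides the shell and the picture viewer there is one more tool, called after "Call:" as name(argument=value, ...) on one line, values as JSON. apply_moves: Moves the arm, as the interface text tells. Its arguments: {"type":"object","properties":{"deltas":{"type":"array"},"newtons":{"type":"number"}},"required":["deltas"]}

```bash
mkdir -p pics
cat > h.py <<'E'
import numpy as np, cv2
from station import ctrl, imaging
def ray(info,u,v):
    K=np.array(info["K"]);T=np.array(info["world_from_camera"])
    d=T[:3,:3]@np.linalg.solve(K,[u,v,1.]);return T[:3,3],d
def onz(info,u,v,z):
    o,d=ray(info,u,v);return o+d*(z-o[2])/d[2]
def px(info,p):
    K=np.array(info["K"]);T=np.linalg.inv(np.array(info["world_from_camera"]))
    c=K@(T[:3,:3]@np.array(p)+T[:3,3]);return c[:2]/c[2]
E
python3 - <<'E'
from h import *
for n in("scene","side"):
    im=imaging.camera(n);cv2.imwrite(f"pics/{n}0.png",im);i=imaging.camera_info(n);print(n,np.round(i["K"],1).tolist(),np.round(i["world_from_camera"],3).tolist())
im=imaging.camera("wrist");cv2.imwrite("pics/wrist0.png",im);print(np.round(imaging.camera_info("wrist")["world_from_camera"],3).tolist())
a=[cv2.imread(f"pics/{n}0.png") for n in("scene","side")]
print(ctrl.get_obs())
E
```

```text
scene [[433.8, 0.0, 281.1], [0.0, 433.8, 214.8], [0.0, 0.0, 1.0]] [[0.461, 0.623, -0.632, 1.293], [0.887, -0.316, 0.336, -0.462], [0.01, -0.715, -0.699, 0.906], [0.0, 0.0, 0.0, 1.0]]
side [[449.0, 0.0, 276.0], [0.0, 449.0, 207.1], [0.0, 0.0, 1.0]] [[0.731, -0.397, 0.555, 0.02], [-0.683, -0.426, 0.594, -0.636], [0.0, -0.813, -0.582, 0.643], [0.0, 0.0, 0.0, 1.0]]
[[0.297, 0.925, 0.237, 0.094], [0.955, -0.287, -0.076, 0.548], [-0.002, 0.249, -0.968, 0.385], [0.0, 0.0, 0.0, 1.0]]
{'time_s': 0.15, 'qpos': array([ 1.20139638e+00,  3.00334531e-01,  1.52143130e+00, -2.14142434e-05,
        1.32068623e+00, -6.66037946e-02]), 'joint_vel': array([ 0.00027465, -0.00277462, -0.00201932,  0.00027188, -0.0007709 ,
        0.00248379]), 'tau': array([-1.40416673e-04, -5.31965303e+01, -3.52812266e+01,  7.08396337e-02,
        2.36190524e-02, -7.21247829e-05]), 'ee_pos': array([0.16394761, 0.52480236, 0.2160246 ]), 'eef_rot': array([-1.57075983e+00,  8.58875608e-04,  1.26800550e+00]), 'force': array([-0.30046732,  0.08310883, -0.37973221]), 'moment': array([ 0.02079312,  0.00970204, -0.03028352]), 'grip_width': 0.09416087756884217}
```

View pics/scene0.png

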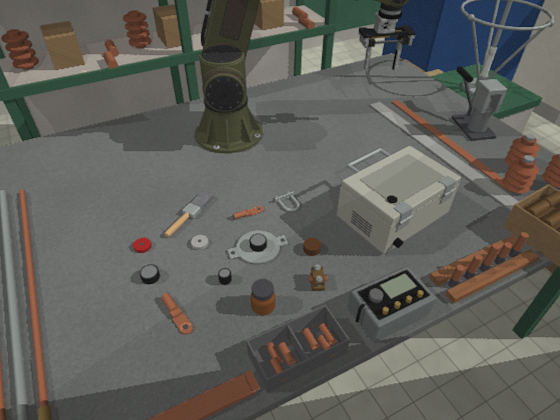

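View pics/side0.png

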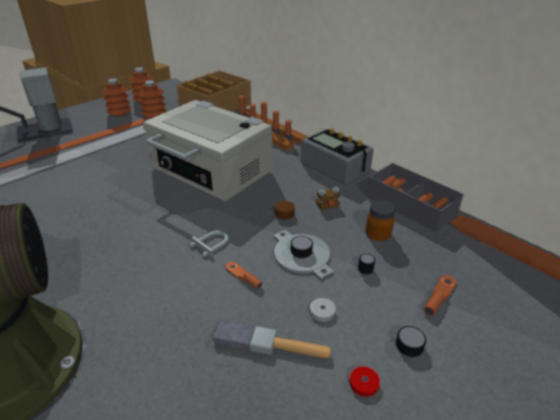

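Scene view (560x420): candidates for the dark block are (150,273), which is the large loose one, (224,276), which is small, and (258,243), already on the plate. A brown look-alike is at (312,246). For the disc, the grey one with a hole is at (200,242) and a red look-alike at (143,244). Next I'll enlarge these and triangulate them.

Run:
```python
from h import *
a=cv2.imread("pics/scene0.png");b=cv2.imread("pics/side0.png")
A=cv2.resize(a[215:300,120:340],None,fx=3.6,fy=3.6,interpolation=cv2.INTER_CUBIC)[:300,:790]
B=cv2.resize(b[225:405,240:450],None,fx=1.6,fy=1.6,interpolation=cv2.INTER_CUBIC)
C=cv2.resize(b[95:200,135:285],None,fx=2.74,fy=2.74,interpolation=cv2.INTER_CUBIC)[:288]
w=790;M=np.zeros((590,w,3),np.uint8);M[:A.shape[0],:A.shape[1]]=A;M[300:300+B.shape[0],:B.shape[1]]=B;M[300:300+C.shape[0],345:345+C.shape[1]]=C[:,:w-345]
cv2.imwrite("pics/m1.png",M)
s=imaging.camera_info("scene");d=imaging.camera_info("side")
for n,p,q,z in[("block",(150,269),(411,335),.024),("spacer",(200,241),(323,308),.012),("low",(258,238),(302,243),.032),("small",(224,272),(367,259),.03),("brown",(312,243),(285,207),.024),("red",(143,243),(365,380),.012),("jar",(262,288),(381,208),.075),("ear1",(234,249),(282,237),.008),("ear2",(282,240),(322,271),.008)]:
    print(n,np.round(onz(s,*p,z),3),np.round(onz(d,*q,z),3))
```

```text
block [ 0.52  -0.43   0.024] [ 0.523 -0.432  0.024]
spacer [ 0.475 -0.28   0.012] [ 0.467 -0.284  0.012]
low [ 0.555 -0.14   0.032] [ 0.554 -0.144  0.032]
small [ 0.62  -0.266  0.03 ] [ 0.616 -0.267  0.03 ]
brown [ 0.632 -0.013  0.024] [ 0.626 -0.018  0.024]
red [ 0.411 -0.423  0.012] [ 0.405 -0.428  0.012]
jar [ 0.739 -0.215  0.075] [ 0.725 -0.214  0.075]
ear1 [ 0.542 -0.207  0.008] [ 0.557 -0.08   0.008]
ear2 [ 0.572 -0.074  0.008] [ 0.541 -0.214  0.008]
```

View pics/m1.png

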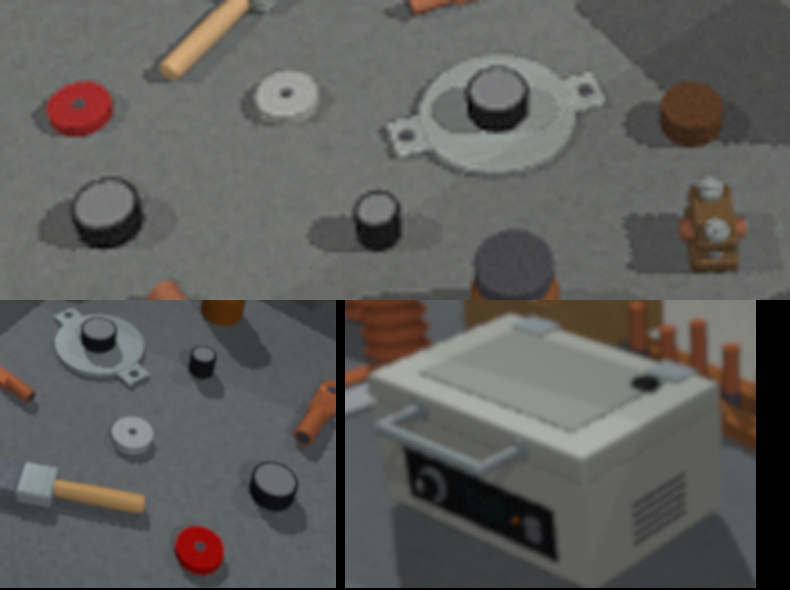

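The crop confirms which is which: the large dark block with silvery top is at scene (150,269), the bright aluminium disc at (200,241), and the stack target at (258,238). The other discs are red or brown, and the other block is small. The two views agree within 8 mm or less. The chamber's handle bar runs from side px (150,143) to (185,156).

```bash
cat >> h.py <<'E'
def plan(x,y,z,yaw,n,cur=None):
    """print n equal rows from the present pose to x,y,z,yaw (tool down)"""
    if cur is None:
        o=ctrl.get_obs();cur=list(o["ee_pos"])+[o["eef_rot"][2]]
    p=np.array(cur[:3]);w=cur[3];d=(np.array([x,y,z])-p)/n;r=(w-yaw)/n
    for i in range(n):
        c,s=np.cos(w),np.sin(w)
        print([round(float(v),4) for v in(c*d[0]+s*d[1],-d[2],-s*d[0]+c*d[1])],"roll",round(r,3));w-=r
E
python3 - <<'E'
from h import *
s=imaging.camera_info("scene");d=imaging.camera_info("side")
print("bar",onz(d,149.6,143.2,.129),onz(d,185,156,.129), "scene",onz(s,350,167,.129),onz(s,381,152,.129))
print("lugb",onz(d,445,282,.01),onz(d,433,307,.01),"brush",onz(d,327,351,.015),onz(d,275,343,.015),"luga",onz(d,258,284,.01))
plan(.37,.0,.22,1.268,12); print(); plan(.52,-.40,.20,0,10,(.37,0,.22,1.268))
E
```

```text
bar [0.46687964 0.2970863  0.129     ] [0.49430827 0.18375785 0.129     ] scene [0.50491029 0.18124607 0.129     ] [0.48606329 0.30626833 0.129     ]
lugb [ 0.6933422  -0.40102843  0.01      ] [ 0.61881993 -0.41947554  0.01      ] brush [ 0.40030667 -0.35247075  0.015     ] [ 0.34815945 -0.2818415   0.015     ] luga [ 0.42132128 -0.15447355  0.01      ]
[-0.0366, -0.0003, -0.0294] roll 0.0
[-0.0366, -0.0003, -0.0294] roll 0.0
[-0.0366, -0.0003, -0.0294] roll 0.0
[-0.0366, -0.0003, -0.0294] roll 0.0
[-0.0366, -0.0003, -0.0294] roll 0.0
[-0.0366, -0.0003, -0.0294] roll 0.0
[-0.0366, -0.0003, -0.0294] roll 0.0
[-0.0366, -0.0003, -0.0294] roll 0.0
[-0.0366, -0.0003, -0.0294] roll 0.0
[-0.0366, -0.0003, -0.0294] roll 0.0
[-0.0366, -0.0003, -0.0294] roll 0.0
[-0.0366, -0.0003, -0.0294] roll 0.0

[-0.0337, 0.002, -0.0262] roll 0.127
[-0.0301, 0.002, -0.0303] roll 0.127
[-0.026, 0.002, -0.0339] roll 0.127
[-0.0216, 0.002, -0.0369] roll 0.127
[-0.0167, 0.002, -0.0393] roll 0.127
[-0.0116, 0.002, -0.0411] roll 0.127
[-0.0063, 0.002, -0.0423] roll 0.127
[-0.0009, 0.002, -0.0427] roll 0.127
[0.0045, 0.002, -0.0425] roll 0.127
[0.0098, 0.002, -0.0416] roll 0.127
```

Call:
apply_moves(deltas=[{"dp": [-0.0366,0,-0.0294],"roll": 0,"grip": -1},{"dp": [-0.0366,0,-0.0294],"roll": 0,"grip": -1},{"dp": [-0.0366,0,-0.0294],"roll": 0,"grip": -1},{"dp": [-0.0366,0,-0.0294],"roll": 0,"grip": -1},{"dp": [-0.0366,0,-0.0294],"roll": 0,"grip": -1},{"dp": [-0.0366,0,-0.0294],"roll": 0,"grip": -1},{"dp": [-0.0366,0,-0.0294],"roll": 0,"grip": -1},{"dp": [-0.0366,0,-0.0294],"roll": 0,"grip": -1},{"dp": [-0.0366,0,-0.0294],"roll": 0,"grip": -1},{"dp": [-0.0366,0,-0.0294],"roll": 0,"grip": -1}])

```text
time_s: 1.4
ee_pos: [0.3357, 0.0865, 0.2165]
eef_rot: [-1.571, -0.0, 1.268]
force: [-0.3, 0.1, -0.4]
grip_width: 0.0941
```

Run:
```python
from h import *
print(ctrl.get_obs()["ee_pos"],ctrl.get_obs()["eef_rot"])
plan(.52,-.42,.16,.7,10)
```

```text
[0.33571791 0.08646692 0.21654844] [-1.57116076e+00 -2.31998360e-04  1.26808603e+00]
[-0.0429, 0.0057, -0.0327] roll 0.057
[-0.0409, 0.0057, -0.0351] roll 0.057
[-0.0389, 0.0057, -0.0373] roll 0.057
[-0.0367, 0.0057, -0.0395] roll 0.057
[-0.0344, 0.0057, -0.0415] roll 0.057
[-0.032, 0.0057, -0.0434] roll 0.057
[-0.0295, 0.0057, -0.0451] roll 0.057
[-0.0268, 0.0057, -0.0467] roll 0.057
[-0.0242, 0.0057, -0.0482] roll 0.057
[-0.0214, 0.0057, -0.0495] roll 0.057
```

Call:
apply_moves(deltas=[{"dp": [-0.0429,0.0057,-0.0327],"roll": 0.057,"grip": -1},{"dp": [-0.0409,0.0057,-0.0351],"roll": 0.057,"grip": -1},{"dp": [-0.0389,0.0057,-0.0373],"roll": 0.057,"grip": -1},{"dp": [-0.0367,0.0057,-0.0395],"roll": 0.057,"grip": -1},{"dp": [-0.0344,0.0057,-0.0415],"roll": 0.057,"grip": -1},{"dp": [-0.032,0.0057,-0.0434],"roll": 0.057,"grip": -1},{"dp": [-0.0295,0.0057,-0.0451],"roll": 0.057,"grip": -1},{"dp": [-0.0268,0.0057,-0.0467],"roll": 0.057,"grip": -1},{"dp": [-0.0242,0.0057,-0.0482],"roll": 0.057,"grip": -1},{"dp": [-0.0214,0.0057,-0.0495],"roll": 0.057,"grip": -1}])

```text
time_s: 2.65
ee_pos: [0.5195, -0.4205, 0.1589]
eef_rot: [-1.57, 0.0, 0.696]
force: [0.1, 0.6, 0.5]
grip_width: 0.0939
```

```bash
cat >> h.py <<'E'
def wrist(name):
    i=imaging.camera_info("wrist");im=imaging.camera("wrist");cv2.imwrite(f"pics/{name}.png",im);return i,im
E
python3 - <<'E'
from h import *
print(ctrl.get_obs()["ee_pos"],ctrl.get_obs()["eef_rot"],ctrl.get_obs()["joint_vel"])
i,im=wrist("w1");print(px(i,(.521,-.431,.024)))
E
```

```text
[ 0.51951845 -0.42049129  0.15890349] [-1.57042932e+00  1.92854434e-05  6.96033174e-01] [-3.22038954e-01  8.59069193e-01 -1.21849389e+00  2.97472927e-04
  3.45827888e-01  1.30540273e-01]
[272.12099023 210.8023314 ]
```

View pics/w1.png

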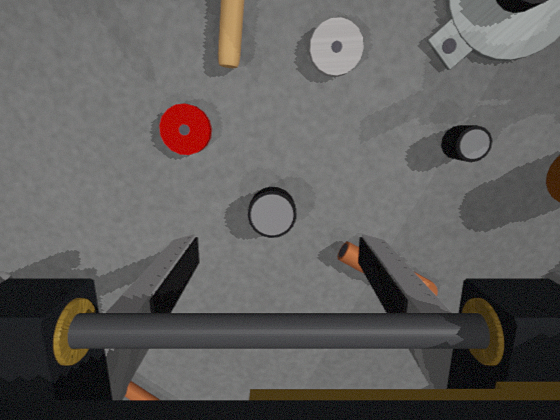

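The wrist view matches the prediction: the wanted block's silvery face is at (272,213), the spacer at (337,46) and the red disc at (185,128). The arm has settled now, so I'll measure the block and spacer precisely.

```bash
cat >> h.py <<'E'
def disc(i,im,p,r,verbose=True):
    """centre of the bright round top face near world point p; checks its diameter"""
    u,v=px(i,p);R=abs(px(i,np.array(p)+[r,0,0])-[u,v]).max()
    R=max(R,abs(px(i,np.array(p)+[0,r,0])-[u,v]).max())
    x0,y0=max(int(u-1.9*R),0),max(int(v-1.9*R),0);g=cv2.GaussianBlur(cv2.cvtColor(im,cv2.COLOR_BGR2GRAY),(3,3),0)[y0:int(v+1.9*R),x0:int(u+1.9*R)]
    t,m=cv2.threshold(g,0,255,cv2.THRESH_BINARY+cv2.THRESH_OTSU)
    best=None
    for t in range(60,230,4):
        for c in cv2.findContours((g>t).astype(np.uint8),cv2.RETR_EXTERNAL,cv2.CHAIN_APPROX_NONE)[0]:
            if len(c)<20: continue
            c=cv2.convexHull(c)
            if len(c)<6: continue
            q=c[:,0]+[x0,y0];P=np.array([onz(i,a,b,p[2])[:2] for a,b in q])
            (cx,cy),rad=cv2.minEnclosingCircle(P.astype(np.float32)*1000)
            A=cv2.contourArea((P*1000).astype(np.float32));rr=np.sqrt(A/np.pi)
            s=abs(rr-r*1000)+abs(rad-rr)+.2*np.hypot(cx-1000*p[0],cy-1000*p[1])
            if best is None or s<best[0]:
                M=cv2.moments((P*1000).astype(np.float32));best=(s,M["m10"]/M["m00"],M["m01"]/M["m00"],rr,rad,t)
    print("disc x,y,r_area,r_encl,thr",np.round(best[1:],1));return best
E
python3 - <<'E'
from h import *
i,im=wrist("w2");print(ctrl.get_obs()["ee_pos"],ctrl.get_obs()["eef_rot"][2])
disc(i,im,(.521,-.431,.024),.024);disc(i,im,(.471,-.282,.012),.024)
E
```

```text
[ 0.51882214 -0.42224179  0.15635265] 0.6936561368197953
disc x,y,r_area,r_encl,thr [ 523.1 -434.3   20.2   20.5   92. ]
disc x,y,r_area,r_encl,thr [ 469.9 -280.1   23.7   24.2  124. ]
```

Run:
```python
from h import *
plan(.523,-.434,.06,.7,4)
```

```text
[-0.0011, 0.0241, -0.0029] roll -0.002
[-0.0011, 0.0241, -0.0029] roll -0.002
[-0.0011, 0.0241, -0.0029] roll -0.002
[-0.0011, 0.0241, -0.0029] roll -0.002
```

Call:
apply_moves(deltas=[{"dp": [-0.0011,0.024,-0.0029],"roll": -0.002,"grip": -1},{"dp": [-0.0011,0.024,-0.0029],"roll": -0.002,"grip": -1},{"dp": [-0.0011,0.024,-0.0029],"roll": -0.002,"grip": -1},{"dp": [-0.0011,0.024,-0.0029],"roll": 0,"grip": -1},{"dp": [0,0,0],"roll": 0,"grip": -1},{"dp": [0,0,0],"roll": 0,"grip": -1}])

```text
time_s: 3.5
ee_pos: [0.5236, -0.4305, 0.0646]
eef_rot: [-1.572, -0.0, 0.704]
force: [0.3, -1.0, -0.2]
grip_width: 0.0941
```

Run:
```python
from h import *
i,im=wrist("w3");disc(i,im,(.523,-.434,.024),.0205)
plan(.523,-.434,.02,.7,4)
```

```text
disc x,y,r_area,r_encl,thr [ 523.  -434.2   20.2   20.6   92. ]
[-0.0007, 0.0112, -0.0005] roll 0.001
[-0.0007, 0.0112, -0.0005] roll 0.001
[-0.0007, 0.0112, -0.0005] roll 0.001
[-0.0007, 0.0112, -0.0005] roll 0.001
```

Call:
apply_moves(deltas=[{"dp": [-0.0007,0.0112,-0.0005],"roll": 0.001,"grip": -1},{"dp": [-0.0007,0.0112,-0.0005],"roll": 0.001,"grip": -1},{"dp": [-0.0007,0.0112,-0.0005],"roll": 0.001,"grip": -1},{"dp": [-0.0007,0.0112,-0.0005],"roll": 0.001,"grip": -1},{"dp": [0,0,0],"roll": 0,"grip": -1},{"dp": [0,0,0],"roll": 0,"grip": -1}])

```text
time_s: 4.3
ee_pos: [0.5226, -0.434, 0.0189]
eef_rot: [-1.571, -0.0, 0.7]
force: [1.1, -0.7, 0.1]
grip_width: 0.0939
```

Call:
apply_moves(deltas=[{"dp": [0,0,0],"roll": 0,"grip": 1},{"dp": [0,0,0],"roll": 0,"grip": 1},{"dp": [0,0,0],"roll": 0,"grip": 1},{"dp": [0,0,0],"roll": 0,"grip": 1},{"dp": [0,0,0],"roll": 0,"grip": 1},{"dp": [0,0,0],"roll": 0,"grip": 1}], newtons=25)

```text
time_s: 5.05
ee_pos: [0.5225, -0.4339, 0.0187]
eef_rot: [-1.571, 0.0, 0.7]
force: [0.5, -0.1, 0.9]
grip_width: 0.0476
```

Run:
```python
from h import *
plan(.595,-.19,.13,.7,6,(.5225,-.434,.119,.7))
```

```text
[0.0354, -0.0018, 0.0233] roll 0.0
[0.0354, -0.0018, 0.0233] roll 0.0
[0.0354, -0.0018, 0.0233] roll 0.0
[0.0354, -0.0018, 0.0233] roll 0.0
[0.0354, -0.0018, 0.0233] roll 0.0
[0.0354, -0.0018, 0.0233] roll 0.0
```

Call:
apply_moves(deltas=[{"dp": [0,-0.015,0],"roll": 0,"grip": 1},{"dp": [0,-0.035,0],"roll": 0,"grip": 1},{"dp": [0,-0.035,0],"roll": 0,"grip": 1},{"dp": [0,-0.015,0],"roll": 0,"grip": 1}])

```text
time_s: 5.55
ee_pos: [0.523, -0.4343, 0.1216]
eef_rot: [-1.574, -0.0, 0.7]
force: [-0.6, 0.2, -3.1]
grip_width: 0.0476
```

Call:
apply_moves(deltas=[{"dp": [0.0354,-0.0018,0.0233],"roll": 0,"grip": 1},{"dp": [0.0354,-0.0018,0.0233],"roll": 0,"grip": 1},{"dp": [0.0354,-0.0018,0.0233],"roll": 0,"grip": 1},{"dp": [0.0354,-0.0018,0.0233],"roll": 0,"grip": 1},{"dp": [0.0354,-0.0018,0.0233],"roll": 0,"grip": 1},{"dp": [0.0354,-0.0018,0.0233],"roll": 0,"grip": 1},{"dp": [0,0,0],"roll": 0,"grip": 1},{"dp": [0,0,0],"roll": 0,"grip": 1}])

```text
time_s: 6.55
ee_pos: [0.5946, -0.1906, 0.1291]
eef_rot: [-1.57, 0.001, 0.7]
force: [-0.2, -0.5, -3.2]
grip_width: 0.0477
```

Run:
```python
from h import *
o=ctrl.get_obs();i,im=wrist("w4");print(o["ee_pos"])
disc(i,im,(.555,-.142,.032),.0205)
p=o["ee_pos"];disc(i,im,(p[0],p[1],p[2]+.0053),.0205)
```

```text
[ 0.59456881 -0.19056294  0.12908277]
disc x,y,r_area,r_encl,thr [ 556.6 -141.1   19.8   20.   132. ]
disc x,y,r_area,r_encl,thr [ 595.4 -191.    20.5   20.8   80. ]
```

View pics/w4.png

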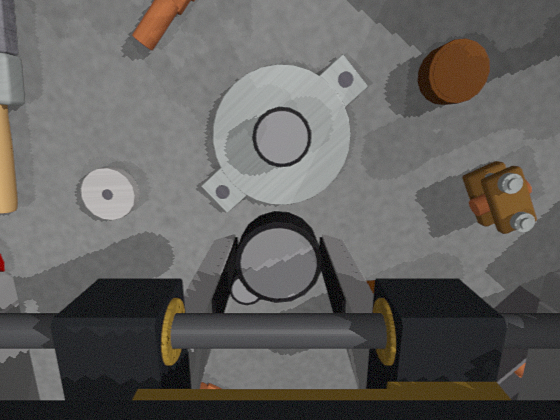

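The wrist view shows the low block at (282,137) on the plate and the held block at (279,262) between the fingers. The held block must move (-38.8, +49.9) mm.

Run:
```python
from h import *
plan(.5558,-.1407,.085,.7,5)
```

```text
[0.0006, 0.0088, 0.0127] roll -0.0
[0.0006, 0.0088, 0.0127] roll -0.0
[0.0006, 0.0088, 0.0127] roll -0.0
[0.0006, 0.0088, 0.0127] roll -0.0
[0.0006, 0.0088, 0.0127] roll -0.0
```

Call:
apply_moves(deltas=[{"dp": [0.0005,0.0088,0.0126],"roll": 0,"grip": 1},{"dp": [0.0005,0.0088,0.0126],"roll": 0,"grip": 1},{"dp": [0.0005,0.0088,0.0126],"roll": 0,"grip": 1},{"dp": [0.0005,0.0088,0.0126],"roll": 0,"grip": 1},{"dp": [0.0005,0.0088,0.0126],"roll": 0,"grip": 1},{"dp": [0,0,0],"roll": 0,"grip": 1},{"dp": [0,0,0],"roll": 0,"grip": 1}])

```text
time_s: 7.48
ee_pos: [0.5565, -0.1409, 0.0858]
eef_rot: [-1.571, -0.0, 0.7]
force: [0.0, -0.0, -2.8]
grip_width: 0.0472
```

Run:
```python
from h import *
plan(.5558,-.1407,.0525,.7,5)
```

```text
[-0.0001, 0.0067, 0.0001] roll -0.0
[-0.0001, 0.0067, 0.0001] roll -0.0
[-0.0001, 0.0067, 0.0001] roll -0.0
[-0.0001, 0.0067, 0.0001] roll -0.0
[-0.0001, 0.0067, 0.0001] roll -0.0
```

Call:
apply_moves(deltas=[{"dp": [-0.0001,0.0067,0.0001],"roll": 0,"grip": 1},{"dp": [-0.0001,0.0067,0.0001],"roll": 0,"grip": 1},{"dp": [-0.0001,0.0067,0.0001],"roll": 0,"grip": 1},{"dp": [-0.0001,0.0067,0.0001],"roll": 0,"grip": 1},{"dp": [-0.0001,0.0067,0.0001],"roll": 0,"grip": 1},{"dp": [0,0.001,0],"roll": 0,"grip": 1},{"dp": [0,0,0],"roll": 0,"grip": 1},{"dp": [0,0,0],"roll": 0,"grip": 1}])

```text
time_s: 8.48
ee_pos: [0.5555, -0.1403, 0.0511]
eef_rot: [-1.571, -0.0, 0.7]
force: [-0.4, 0.7, -1.7]
grip_width: 0.0475
```

Call:
apply_moves(deltas=[{"dp": [0,0.0007,0],"roll": 0,"grip": 1},{"dp": [0,0,0],"roll": 0,"grip": 1},{"dp": [0,0,0],"roll": 0,"grip": 1}])

```text
time_s: 8.85
ee_pos: [0.5556, -0.1403, 0.0506]
eef_rot: [-1.571, -0.0, 0.7]
force: [-1.7, 0.9, 4.6]
grip_width: 0.0472
```

Contact is made: force z went from -3 to +4.6 N. I'll release, rise, and move towards the spacer.

Call:
apply_moves(deltas=[{"dp": [0,0,0],"roll": 0,"grip": 0.3},{"dp": [0,0,0],"roll": 0,"grip": -0.3},{"dp": [0,0,0],"roll": 0,"grip": -1},{"dp": [0,0,0],"roll": 0,"grip": -1},{"dp": [0,-0.02,0],"roll": 0,"grip": -1},{"dp": [0,-0.04,0],"roll": 0,"grip": -1},{"dp": [0,-0.03,0],"roll": 0,"grip": -1},{"dp": [0,0,0],"roll": 0,"grip": -1},{"dp": [0,0,0],"roll": 0,"grip": -1}])

```text
time_s: 9.98
ee_pos: [0.5551, -0.1401, 0.1392]
eef_rot: [-1.57, 0.001, 0.7]
force: [-1.0, -0.5, -1.1]
grip_width: 0.0942
```

Run:
```python
from h import *
o=ctrl.get_obs();i,im=wrist("w5");print(o["ee_pos"])
b=disc(i,im,(.556,-.141,.056),.0205)
s=disc(i,im,(.470,-.280,.012),.024)
plan(.470,-.280,.085,.7,5)
```

```text
[ 0.55511248 -0.14014483  0.13923816]
disc x,y,r_area,r_encl,thr [ 556.3 -140.7   20.5   20.7   84. ]
disc x,y,r_area,r_encl,thr [ 470.  -280.4   23.6   24.6  128. ]
[-0.031, 0.0108, -0.0104] roll -0.0
[-0.031, 0.0108, -0.0104] roll -0.0
[-0.031, 0.0108, -0.0104] roll -0.0
[-0.031, 0.0108, -0.0104] roll -0.0
[-0.031, 0.0108, -0.0104] roll -0.0
```

View pics/w5.png

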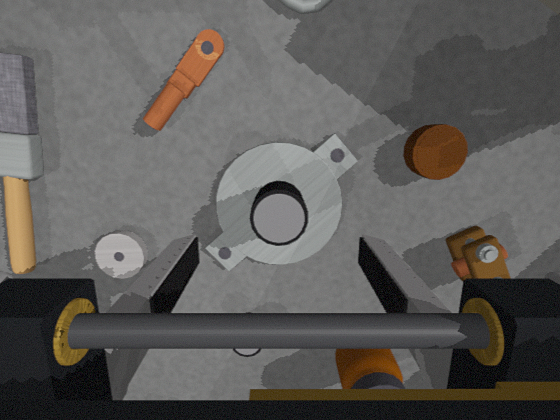

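The two-block stack is aligned: its top face at (278,219) measures within 0.5 mm of the lower block. The spacer is at (119,255).

Call:
apply_moves(deltas=[{"dp": [-0.031,0.0108,-0.0104],"roll": 0,"grip": -1},{"dp": [-0.031,0.0108,-0.0104],"roll": 0,"grip": -1},{"dp": [-0.031,0.0108,-0.0104],"roll": 0,"grip": -1},{"dp": [-0.031,0.0108,-0.0104],"roll": 0,"grip": -1},{"dp": [-0.031,0.0108,-0.0104],"roll": 0,"grip": -1},{"dp": [0,0,0],"roll": 0,"grip": -1},{"dp": [0,0,0],"roll": 0,"grip": -1}])

```text
time_s: 10.9
ee_pos: [0.4706, -0.2794, 0.0859]
eef_rot: [-1.57, 0.0, 0.7]
force: [0.3, 0.6, -0.3]
grip_width: 0.0939
```

Run:
```python
from h import *
o=ctrl.get_obs();i,im=wrist("w6");print(o["ee_pos"])
s=disc(i,im,(.470,-.280,.012),.024)
plan(s[1]/1000,s[2]/1000,.0145,.7,5)
```

```text
[ 0.47058357 -0.27938503  0.08585802]
disc x,y,r_area,r_encl,thr [ 470.6 -280.5   23.7   24.1  128. ]
[-0.0002, 0.0143, -0.0002] roll 0.0
[-0.0002, 0.0143, -0.0002] roll 0.0
[-0.0002, 0.0143, -0.0002] roll 0.0
[-0.0002, 0.0143, -0.0002] roll 0.0
[-0.0002, 0.0143, -0.0002] roll 0.0
```

Call:
apply_moves(deltas=[{"dp": [-0.0002,0.0142,-0.0002],"roll": 0,"grip": -1},{"dp": [-0.0002,0.0142,-0.0002],"roll": 0,"grip": -1},{"dp": [-0.0002,0.0142,-0.0002],"roll": 0,"grip": -1},{"dp": [-0.0002,0.0142,-0.0002],"roll": 0,"grip": -1},{"dp": [-0.0002,0.014,-0.0002],"roll": 0,"grip": -1},{"dp": [0,0,0],"roll": 0,"grip": -1},{"dp": [0,0,0],"roll": 0,"grip": -1}])

```text
time_s: 11.82
ee_pos: [0.4705, -0.2815, 0.0158]
eef_rot: [-1.571, -0.0, 0.7]
force: [0.7, -0.5, 0.1]
grip_width: 0.094
```

Call:
apply_moves(deltas=[{"dp": [0,0,0],"roll": 0,"grip": 1},{"dp": [0,0,0],"roll": 0,"grip": 1},{"dp": [0,0,0],"roll": 0,"grip": 1},{"dp": [0,0,0],"roll": 0,"grip": 1},{"dp": [0,0,0],"roll": 0,"grip": 1},{"dp": [0,0,0],"roll": 0,"grip": 1}], newtons=15)

```text
time_s: 12.58
ee_pos: [0.4704, -0.2813, 0.0155]
eef_rot: [-1.571, -0.0, 0.7]
force: [-0.7, -0.1, 0.6]
grip_width: 0.0472
```

Run:
```python
from h import *
plan(.595,-.19,.135,.7,4,(.4704,-.2813,.1155,.7))
```

```text
[0.0385, -0.0049, -0.0026] roll 0.0
[0.0385, -0.0049, -0.0026] roll 0.0
[0.0385, -0.0049, -0.0026] roll 0.0
[0.0385, -0.0049, -0.0026] roll 0.0
```

Call:
apply_moves(deltas=[{"dp": [0,-0.015,0],"roll": 0,"grip": 1},{"dp": [0,-0.035,0],"roll": 0,"grip": 1},{"dp": [0,-0.035,0],"roll": 0,"grip": 1},{"dp": [0,-0.015,0],"roll": 0,"grip": 1}])

```text
time_s: 13.08
ee_pos: [0.4709, -0.2817, 0.1181]
eef_rot: [-1.574, -0.001, 0.7]
force: [-0.3, 0.4, -0.6]
grip_width: 0.0476
```

Call:
apply_moves(deltas=[{"dp": [0.0385,-0.0049,-0.0026],"roll": 0,"grip": 1},{"dp": [0.0385,-0.0049,-0.0026],"roll": 0,"grip": 1},{"dp": [0.0385,-0.0049,-0.0026],"roll": 0,"grip": 1},{"dp": [0.0385,-0.0049,-0.0026],"roll": 0,"grip": 1},{"dp": [0,0,0],"roll": 0,"grip": 1},{"dp": [0,0,0],"roll": 0,"grip": 1}])

```text
time_s: 13.82
ee_pos: [0.5942, -0.1902, 0.1345]
eef_rot: [-1.57, 0.001, 0.7]
force: [-0.4, 0.4, -0.0]
grip_width: 0.0471
```

Run:
```python
from h import *
o=ctrl.get_obs();i,im=wrist("w7");p=o["ee_pos"];print(p)
b=disc(i,im,(.556,-.141,.056),.0205)
s=disc(i,im,(p[0],p[1],p[2]-.0035),.0235)
t=p[:2]+np.array([b[1]-s[1],b[2]-s[2]])/1000;print(t)
plan(*t,.095,.7,5)
```

```text
[ 0.59415598 -0.19023471  0.13445157]
disc x,y,r_area,r_encl,thr [ 556.1 -140.4   19.7   20.   132. ]
disc x,y,r_area,r_encl,thr [ 593.9 -192.5   24.7   29.4  140. ]
[ 0.55638202 -0.13820558]
[0.001, 0.0079, 0.0129] roll -0.0
[0.001, 0.0079, 0.0129] roll -0.0
[0.001, 0.0079, 0.0129] roll -0.0
[0.001, 0.0079, 0.0129] roll -0.0
[0.001, 0.0079, 0.0129] roll -0.0
```

The spacer fit is contaminated (enclosing radius 29 mm), so I'll use its dark centre hole instead.

Run:
```python
from h import *
o=ctrl.get_obs();p=o["ee_pos"];i=imaging.camera_info("wrist");im=cv2.imread("pics/w7.png");z=p[2]-.0035
u,v=px(i,(p[0],p[1],z)).astype(int);print(u,v)
g=cv2.cvtColor(im,cv2.COLOR_BGR2GRAY)
w=g[v-18:v+18,u-18:u+18];t,m=cv2.threshold(w,0,255,cv2.THRESH_BINARY_INV+cv2.THRESH_OTSU);print(t)
n,l,st,ce=cv2.connectedComponentsWithStats(m)
for k in range(1,n):
    if st[k,4]>15: print(st[k],ce[k]+[u-18,v-18],onz(i,*(ce[k]+[u-18,v-18]),z))
cv2.imwrite("pics/w7c.png",cv2.resize(im[v-90:v+70,u-90:u+90],None,fx=3,fy=3))
```

```text
277 255
117.0
[ 11  11  18  16 226] [278.26548673 255.5       ] [ 0.59418838 -0.19006627  0.1311039 ]
```

View pics/w7c.png

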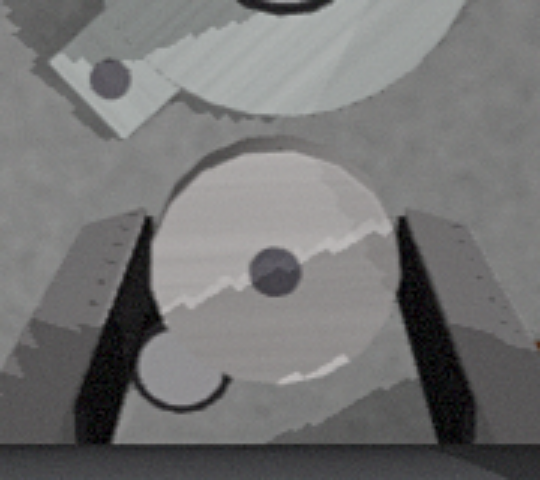

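The crop shows the hole at the TCP to within 0.2 mm; the merged contour came from the small block seen behind it. The target TCP is (0.5562, -0.1406).

Run:
```python
from h import *
plan(.5562,-.1406,.095,.7,5)
```

```text
[0.0006, 0.0079, 0.0125] roll -0.0
[0.0006, 0.0079, 0.0125] roll -0.0
[0.0006, 0.0079, 0.0125] roll -0.0
[0.0006, 0.0079, 0.0125] roll -0.0
[0.0007, 0.0079, 0.0125] roll -0.0
```

Call:
apply_moves(deltas=[{"dp": [0.0006,0.0079,0.0125],"roll": 0,"grip": 1},{"dp": [0.0006,0.0079,0.0125],"roll": 0,"grip": 1},{"dp": [0.0006,0.0079,0.0125],"roll": 0,"grip": 1},{"dp": [0.0006,0.0079,0.0125],"roll": 0,"grip": 1},{"dp": [0.0006,0.0079,0.0125],"roll": 0,"grip": 1},{"dp": [0,0,0],"roll": 0,"grip": 1},{"dp": [0,0,0],"roll": 0,"grip": 1}])

```text
time_s: 14.75
ee_pos: [0.5571, -0.1406, 0.0959]
eef_rot: [-1.571, -0.0, 0.7]
force: [-1.0, -1.2, 0.2]
grip_width: 0.0471
```

Run:
```python
from h import *
plan(.5562,-.1406,.0725,.7,4)
```

```text
[-0.0002, 0.0058, 0.0001] roll -0.0
[-0.0002, 0.0058, 0.0001] roll -0.0
[-0.0002, 0.0058, 0.0001] roll -0.0
[-0.0002, 0.0058, 0.0001] roll -0.0
```

Call:
apply_moves(deltas=[{"dp": [-0.0002,0.0058,0.0001],"roll": 0,"grip": 1},{"dp": [-0.0002,0.0058,0.0001],"roll": 0,"grip": 1},{"dp": [-0.0002,0.0058,0.0001],"roll": 0,"grip": 1},{"dp": [-0.0002,0.0058,0.0001],"roll": 0,"grip": 1},{"dp": [0,0,0],"roll": 0,"grip": 1},{"dp": [0,0.0007,0],"roll": 0,"grip": 1},{"dp": [0,0,0],"roll": 0,"grip": 1},{"dp": [0,0,0],"roll": 0,"grip": 1}])

```text
time_s: 15.75
ee_pos: [0.556, -0.1405, 0.0718]
eef_rot: [-1.571, -0.0, 0.7]
force: [0.1, 0.1, 0.3]
grip_width: 0.0474
```

Call:
apply_moves(deltas=[{"dp": [0,0.0007,0],"roll": 0,"grip": 1},{"dp": [0,0,0],"roll": 0,"grip": 1},{"dp": [0,0,0],"roll": 0,"grip": 1}])

```text
time_s: 16.12
ee_pos: [0.5561, -0.1406, 0.0712]
eef_rot: [-1.571, -0.0, 0.7]
force: [-1.3, -0.5, 3.4]
grip_width: 0.0478
```

Contact is at +3.4 N. I'll release and rise.

Call:
apply_moves(deltas=[{"dp": [0,0,0],"roll": 0,"grip": 0.3},{"dp": [0,0,0],"roll": 0,"grip": -0.3},{"dp": [0,0,0],"roll": 0,"grip": -1},{"dp": [0,0,0],"roll": 0,"grip": -1},{"dp": [0,-0.02,0],"roll": 0,"grip": -1},{"dp": [0,-0.05,0],"roll": 0,"grip": -1},{"dp": [0,-0.05,0],"roll": 0,"grip": -1},{"dp": [0,-0.03,0],"roll": 0,"grip": -1},{"dp": [0,0,0],"roll": 0,"grip": -1}])

```text
time_s: 17.25
ee_pos: [0.5567, -0.1407, 0.223]
eef_rot: [-1.574, -0.002, 0.7]
force: [0.5, 0.3, -1.0]
grip_width: 0.0943
```

Run:
```python
from h import *
o=ctrl.get_obs();i,im=wrist("w8");p=o["ee_pos"];print(p)
disc(i,im,(.556,-.141,.068),.024)
# toward bar: in front of it, camera views from tool +z side
plan(.47,.21,.24,.18,9)
```

```text
[ 0.55665351 -0.14071608  0.22303326]
disc x,y,r_area,r_encl,thr [ 556.3 -139.8   22.6   23.3  168. ]
[0.0178, -0.0021, 0.0359] roll 0.058
[0.0157, -0.0021, 0.0369] roll 0.058
[0.0135, -0.0021, 0.0378] roll 0.058
[0.0113, -0.0021, 0.0385] roll 0.058
[0.0091, -0.0021, 0.0391] roll 0.058
[0.0068, -0.0021, 0.0395] roll 0.058
[0.0045, -0.0021, 0.0399] roll 0.058
[0.0022, -0.0021, 0.04] roll 0.058
[-0.0001, -0.0021, 0.0401] roll 0.058
```

View pics/w8.png

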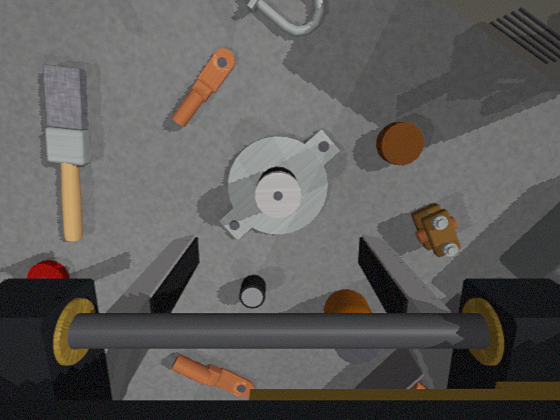

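The spacer at (278,193) sits centred on the stack (0.5563, -0.1398 at the known height; aim -0.1406). The bystanders are untouched. Next is the handle.

Call:
apply_moves(deltas=[{"dp": [0.0178,-0.0021,0.0359],"roll": 0.058,"grip": -1},{"dp": [0.0157,-0.0021,0.0369],"roll": 0.058,"grip": -1},{"dp": [0.0135,-0.0021,0.0378],"roll": 0.058,"grip": -1},{"dp": [0.0113,-0.0021,0.0385],"roll": 0.058,"grip": -1},{"dp": [0.0091,-0.0021,0.0391],"roll": 0.058,"grip": -1},{"dp": [0.0068,-0.0021,0.0395],"roll": 0.058,"grip": -1},{"dp": [0.0045,-0.0021,0.0399],"roll": 0.058,"grip": -1},{"dp": [0.0022,-0.0021,0.04],"roll": 0.058,"grip": -1},{"dp": [-0.0001,-0.0021,0.0401],"roll": 0.058,"grip": -1},{"dp": [0,0,0],"roll": 0,"grip": -1}])

```text
time_s: 18.55
ee_pos: [0.4692, 0.2118, 0.2382]
eef_rot: [-1.571, 0.003, 0.18]
force: [-1.5, -0.9, -0.4]
grip_width: 0.0941
```

Run:
```python
from h import *
o=ctrl.get_obs();i,im=wrist("w9");print(o["ee_pos"],o["eef_rot"])
for y,x in((.3,.475),(.24,.485),(.18,.497)): print(px(i,(x,y,.129)))
```

```text
[0.46923265 0.21181535 0.23816144] [-1.57105955  0.0025212   0.18041042]
[305.46423616 107.25746857]
[302.80317034 180.65558304]
[302.56431627 246.89808718]
```

View pics/w9.png

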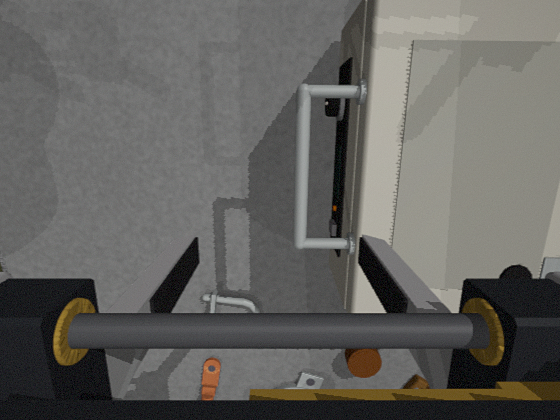

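The bar runs from about (303,92) to (300,243), with the lid's front edge from (368,60) to (361,310). I'll convert these to world coordinates.

Run:
```python
from h import *
i=imaging.camera_info("wrist");im=cv2.imread("pics/w9.png");g=cv2.GaussianBlur(cv2.cvtColor(im,cv2.COLOR_BGR2GRAY),(3,3),0).astype(int)
P=[]
for v in range(105,235,5):
    r=g[v,285:320];b=np.where(r>(r.max()+np.median(r))/2)[0]
    P.append(onz(i,285+b.mean(),v,.129)[:2]);
    if v%25==5: print(v,285+b.min(),285+b.max())
P=np.array(P,np.float32);vx,vy,x0,y0=cv2.fitLine(P,cv2.DIST_HUBER,0,.01,.01).ravel();print("dir",vx,vy,"yaw jaw",np.arctan2(-vx,vy) if vy>0 else np.arctan2(vx,-vy))
a,b=onz(i,303,92,.129),onz(i,300,243,.129);print(a,b,np.hypot(*(a-b)[:2]))
m=(a+b)/2;t=(m[1]-y0)/vy;c=np.array([x0+vx*t,m[1]]);print("centre",c)
yaw=np.arctan2(-vx,vy) if vy>0 else np.arctan2(vx,-vy);e=np.array([np.cos(yaw),np.sin(yaw)]);print("hinge",c+.238*e)
f=onz(i,364,200,.143)[:2];print("front edge ahead of hinge",(c+.238*e-f)@e)
e1=onz(i,369,60,.143)[:2];e2=onz(i,361,310,.143)[:2];print("edge yaw",np.arctan2(*((e1-e2)*[-1,1])))
plan(*c,.185,yaw,5)
```

```text
105 301 309
130 299 308
155 299 307
180 298 307
205 297 306
230 296 305
dir 0.16824168 -0.9857458 yaw jaw 0.16904567
[0.47109379 0.3100048  0.129     ] [0.49438619 0.18201428 0.129     ] 0.13009268882816688
centre [0.48370059 0.24600954]
hinge [0.71830809 0.28605107]
front edge ahead of hinge 0.18700712333024908
edge yaw 0.21719186995143203
[0.004, 0.0106, 0.0065] roll 0.002
[0.004, 0.0106, 0.0065] roll 0.002
[0.004, 0.0106, 0.0065] roll 0.002
[0.004, 0.0106, 0.0065] roll 0.002
[0.004, 0.0106, 0.0065] roll 0.002
```

Call:
apply_moves(deltas=[{"dp": [0.004,0.0106,0.0065],"roll": 0,"grip": 0.15},{"dp": [0.004,0.0106,0.0065],"roll": 0,"grip": 0.15},{"dp": [0.004,0.0106,0.0065],"roll": 0,"grip": 0.15},{"dp": [0.004,0.0106,0.0065],"roll": 0,"grip": 0.15},{"dp": [0.004,0.0106,0.0065],"roll": 0,"grip": 0.15},{"dp": [0,0,0],"roll": 0,"grip": 0.15},{"dp": [0,0,0],"roll": 0,"grip": 0.15}])

```text
time_s: 19.48
ee_pos: [0.4843, 0.2457, 0.1871]
eef_rot: [-1.571, -0.0, 0.178]
force: [-0.0, 0.2, 0.1]
grip_width: 0.0397
```

Run:
```python
from h import *
o=ctrl.get_obs();i,im=wrist("w10");print(o["ee_pos"],o["eef_rot"][2])
for p in((.4837,.246,.129),(.4711,.31,.129),(.4944,.182,.129)): print(px(i,p))
plan(.4837,.246,.121,.18,5)
```

```text
[0.48430739 0.24566666 0.18711163] 0.17811043266939797
[277.96328262 225.70228551]
[276.54269671 134.59205823]
[276.81325078 304.75831202]
[-0.0001, 0.0133, 0.0001] roll -0.0
[-0.0001, 0.0133, 0.0001] roll -0.0
[-0.0001, 0.0133, 0.0001] roll -0.0
[-0.0001, 0.0133, 0.0001] roll -0.0
[-0.0001, 0.0133, 0.0001] roll -0.0
```

View pics/w10.png

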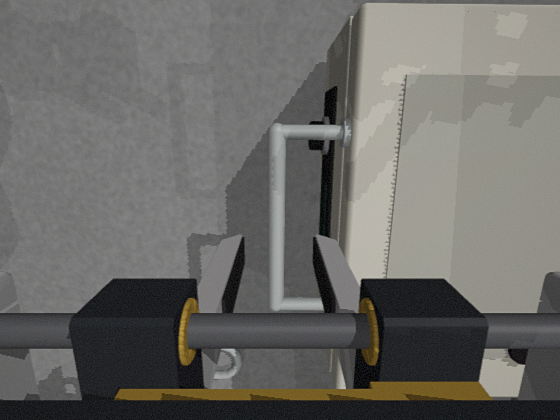

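The bar (x≈278) lies midway between the fingers at (230,270) and (335,270), and the rear finger is clear of the lid. I'll descend and pinch.

Call:
apply_moves(deltas=[{"dp": [-0.0001,0.0133,0],"roll": 0,"grip": 0.15},{"dp": [-0.0001,0.0133,0],"roll": 0,"grip": 0.15},{"dp": [-0.0001,0.0133,0],"roll": 0,"grip": 0.15},{"dp": [-0.0001,0.0133,0],"roll": 0,"grip": 0.15},{"dp": [-0.0001,0.0133,0],"roll": 0,"grip": 0.15},{"dp": [0,0,0],"roll": 0,"grip": 0.15},{"dp": [0,0,0],"roll": 0,"grip": 0.15}])

```text
time_s: 20.4
ee_pos: [0.4839, 0.2457, 0.1207]
eef_rot: [-1.571, -0.001, 0.178]
force: [-0.4, -0.4, 0.4]
grip_width: 0.0397
```

Call:
apply_moves(deltas=[{"dp": [0,0,0],"roll": 0,"grip": 1},{"dp": [0,0,0],"roll": 0,"grip": 1},{"dp": [0,0,0],"roll": 0,"grip": 1},{"dp": [0,0,0],"roll": 0,"grip": 1},{"dp": [0,0,0],"roll": 0,"grip": 1}], newtons=30)

```text
time_s: 21.02
ee_pos: [0.4827, 0.2454, 0.1204]
eef_rot: [-1.571, 0.003, 0.178]
force: [-9.0, -2.0, 6.0]
grip_width: 0.011
```

Run:
```python
from h import *
o=ctrl.get_obs();print(o["ee_pos"],o["eef_rot"][2],o["force"])
f=lambda a:np.array([238*np.cos(a)-14*np.sin(a),238*np.sin(a)+14*np.cos(a)])/1000
A=np.linspace(0,np.pi/3,21);p=np.array([f(a) for a in A]);d=np.diff(p,axis=0)
for a,x in zip(A[1:],d): print(round(float(np.degrees(a))),np.round([-x[0],-x[1]],4))
```

```text
[0.48271209 0.24540827 0.12041084] 0.1780390692467133 [-8.95190079 -2.03131536  6.01554427]
3 [ 0.0011 -0.0124]
6 [ 0.0017 -0.0124]
9 [ 0.0024 -0.0123]
12 [ 0.003  -0.0121]
15 [ 0.0036 -0.0119]
18 [ 0.0042 -0.0117]
21 [ 0.0049 -0.0115]
24 [ 0.0054 -0.0112]
27 [ 0.006  -0.0109]
30 [ 0.0066 -0.0106]
33 [ 0.0071 -0.0102]
36 [ 0.0077 -0.0099]
39 [ 0.0082 -0.0094]
42 [ 0.0086 -0.009 ]
45 [ 0.0091 -0.0085]
48 [ 0.0095 -0.008 ]
51 [ 0.01   -0.0075]
54 [ 0.0103 -0.007 ]
57 [ 0.0107 -0.0065]
60 [ 0.011  -0.0059]
```

Call:
apply_moves(deltas=[{"dp": [-0.0002,-0.0124,0],"roll": 0,"grip": 1},{"dp": [0.0017,-0.0124,0],"roll": 0,"grip": 1},{"dp": [0.0024,-0.0123,0],"roll": 0,"grip": 1},{"dp": [0.003,-0.0121,0],"roll": 0,"grip": 1},{"dp": [0.0036,-0.0119,0],"roll": 0,"grip": 1},{"dp": [0,0,0],"roll": 0,"grip": 1},{"dp": [0,0,0],"roll": 0,"grip": 1}])

```text
time_s: 21.9
ee_pos: [0.4937, 0.2472, 0.181]
eef_rot: [-1.571, 0.001, 0.178]
force: [-2.3, -2.0, -2.2]
grip_width: 0.011
```

Low forces and the grip is steady, so I'll continue.

Call:
apply_moves(deltas=[{"dp": [0.0042,-0.0117,0],"roll": 0,"grip": 1},{"dp": [0.0049,-0.0115,0],"roll": 0,"grip": 1},{"dp": [0.0054,-0.0112,0],"roll": 0,"grip": 1},{"dp": [0.006,-0.0109,0],"roll": 0,"grip": 1},{"dp": [0.0066,-0.0106,0],"roll": 0,"grip": 1},{"dp": [0.0071,-0.0102,0],"roll": 0,"grip": 1},{"dp": [0.0077,-0.0099,0],"roll": 0,"grip": 1},{"dp": [0,0,0],"roll": 0,"grip": 1},{"dp": [0,0,0],"roll": 0,"grip": 1}])

```text
time_s: 23.02
ee_pos: [0.5346, 0.2543, 0.2593]
eef_rot: [-1.572, 0.001, 0.178]
force: [-14.6, -8.9, 8.9]
grip_width: 0.0111
```

The force points outward from the hinge and along -y, so I'm slightly inside the arc and the chamber yaw is a bit smaller. I'll correct outward and continue more gently.

Call:
apply_moves(deltas=[{"dp": [-0.0013,-0.001,-0.0015],"roll": 0,"grip": 1},{"dp": [0.0081,-0.0094,-0.0001],"roll": 0,"grip": 1},{"dp": [0.0085,-0.009,-0.0001],"roll": 0,"grip": 1},{"dp": [0.009,-0.0085,-0.0001],"roll": 0,"grip": 1},{"dp": [0.0094,-0.008,-0.0001],"roll": 0,"grip": 1},{"dp": [0,0,0],"roll": 0,"grip": 1},{"dp": [0,0,0],"roll": 0,"grip": 1}])

```text
time_s: 23.9
ee_pos: [0.5685, 0.2599, 0.2951]
eef_rot: [-1.569, -0.001, 0.179]
force: [-7.6, 3.0, 5.7]
grip_width: 0.0112
```

Call:
apply_moves(deltas=[{"dp": [0.0092,-0.0078,0],"roll": 0,"grip": 1},{"dp": [0.0099,-0.0072,0],"roll": 0,"grip": 1},{"dp": [0.0104,-0.0064,0],"roll": 0,"grip": 1},{"dp": [0.0107,-0.0056,0],"roll": 0,"grip": 1},{"dp": [0,0,0],"roll": 0,"grip": 1},{"dp": [0,0,0],"roll": 0,"grip": 1},{"dp": [0,0,0],"roll": 0,"grip": 1}])

```text
time_s: 24.78
ee_pos: [0.6082, 0.2666, 0.3222]
eef_rot: [-1.57, -0.002, 0.179]
force: [-5.7, 0.3, 5.6]
grip_width: 0.0109
```

Run:
```python
from h import *
print(ctrl.get_obs()["force"])
a=imaging.camera("scene");b=imaging.camera("side");cv2.imwrite("pics/scene2.png",a);cv2.imwrite("pics/side2.png",b)
A=cv2.resize(a[80:290,200:480],None,fx=1.42,fy=1.42,interpolation=cv2.INTER_CUBIC)
B=cv2.resize(b[10:290,130:410],None,fx=1.42,fy=1.42,interpolation=cv2.INTER_CUBIC)
h=max(len(A),len(B));M=np.zeros((h,A.shape[1]+B.shape[1],3),np.uint8);M[:len(A),:A.shape[1]]=A;M[:len(B),A.shape[1]:]=B;cv2.imwrite("pics/m2.png",M);print(A.shape)
```

```text
[-5.66532255  0.2609616   5.64479131]
(298, 398, 3)
```

View pics/m2.png

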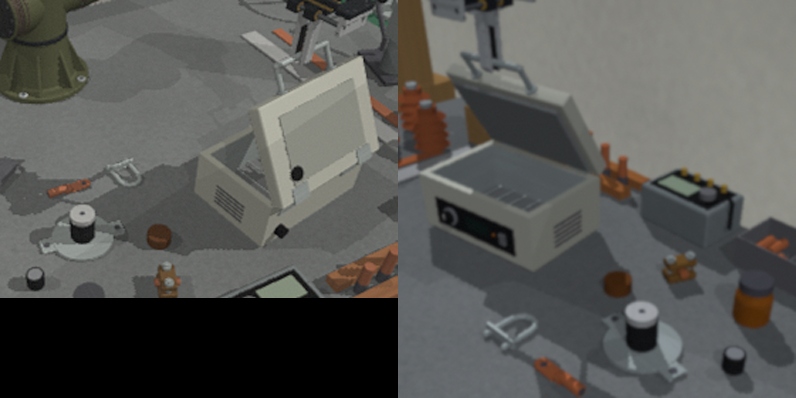

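The lid is near 60° and the stack is intact. TCP travel suggests 59 to 61°, so I'll check the angle from the lid's edges in one last enlarged crop.

Run:
```python
from h import *
a=cv2.imread("pics/scene2.png");b=cv2.imread("pics/side2.png")
A=cv2.resize(a[110:260,330:480],None,fx=2.6,fy=2.6,interpolation=cv2.INTER_CUBIC)
B=cv2.resize(b[40:190,140:290],None,fx=2.6,fy=2.6,interpolation=cv2.INTER_CUBIC)
cv2.imwrite("pics/m3.png",np.hstack([A,B]))
```

```text
(no output)
```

View pics/m3.png

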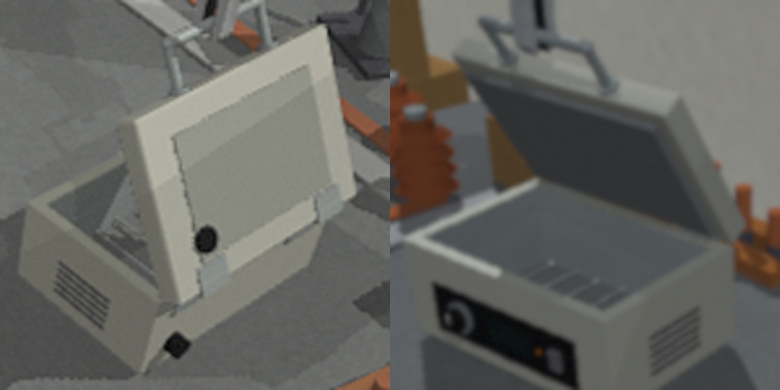

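Run:
```python
from h import *
s=imaging.camera_info("scene");d=imaging.camera_info("side")
for yaw in(.165,.18):
    e=np.array([np.cos(yaw),np.sin(yaw),0]);n=np.array([-e[1],e[0],0]);H=np.array([.4827,.2454,.115])+.238*e
    for nm,i,y,p,q in[("scR",s,-.14,(381.9,157.7),(400,226.9)),("scL",s,.14,(455.4,120.8),(466.9,183.1)),("sideR",d,-.14,(250.8,76.5),(275.4,130.4))]:
        P=[]
        for u in(p,q):
            o,r=ray(i,*u);t=(n@(H+y*n-o))/(n@r);w=o+t*r-H;P.append(np.array([-(w@e),w[2]]))
        v=P[0]-P[1];print(yaw,nm,np.round(P,3).tolist(),"len",round(float(np.hypot(*v)),3),"deg",round(float(np.degrees(np.arctan2(v[1],v[0]))),1))
```

```text
0.165 scR [[0.069, 0.175], [-0.029, 0.022]] len 0.182 deg 57.7
0.165 scL [[0.069, 0.172], [-0.023, 0.019]] len 0.178 deg 58.9
0.165 sideR [[0.082, 0.176], [-0.009, 0.008]] len 0.192 deg 61.6
0.18 scR [[0.073, 0.173], [-0.024, 0.017]] len 0.183 deg 58.2
0.18 scL [[0.069, 0.17], [-0.023, 0.016]] len 0.179 deg 59.3
0.18 sideR [[0.081, 0.175], [-0.012, 0.005]] len 0.194 deg 61.3
```

Edge estimates average about 59.5° (57.7–61.6°) and TCP travel gives about 59.0°. I'll nudge 0.7° up the arc and settle.

Call:
apply_moves(deltas=[{"dp": [0.0012,-0.0008,0],"roll": 0,"grip": 1},{"dp": [0.0012,-0.0008,0],"roll": 0,"grip": 1},{"dp": [0,0,0],"roll": 0,"grip": 1},{"dp": [0,0,0],"roll": 0,"grip": 1},{"dp": [0,0,0],"roll": 0,"grip": 1},{"dp": [0,0,0],"roll": 0,"grip": 1},{"dp": [0,0,0],"roll": 0,"grip": 1},{"dp": [0,0,0],"roll": 0,"grip": 1}])

```text
time_s: 25.88
ee_pos: [0.6106, 0.267, 0.3235]
eef_rot: [-1.57, -0.002, 0.179]
force: [-4.5, 1.5, 6.0]
grip_width: 0.0113
```

Run:
```python
from h import *
from scipy.optimize import brentq
o=ctrl.get_obs();p=o["ee_pos"];e=np.array([np.cos(.175),np.sin(.175)])
h=.238-(p[:2]-[.4827,.2454])@e;print(p,o["force"],o["joint_vel"].round(4),"deg",np.degrees(brentq(lambda a:.238*np.cos(a)-.014*np.sin(a)-h,0,1.5)))
im=imaging.camera("scene");i=imaging.camera_info("scene");disc(i,im,(.556,-.141,.068),.024)
print(ctrl.hand_in())
```

```text
[0.61059335 0.26696819 0.3234747 ] [-4.45714404  1.46581493  5.96952781] [ 0.0002  0.0008 -0.0008 -0.0001 -0.0004 -0.0001] deg 59.615111719570905
disc x,y,r_area,r_encl,thr [ 559.5 -141.9   23.8   25.6  124. ]
the job is handed in; nothing more can be done
None
```

The job is done and handed in at about 26 s of the 58 s allowed: the stack is finished and the gripper is still holding the lid open at about 60°.

- **Stack:** The 48 mm dark block is on the lower one, offset by about 0.5 mm in the wrist camera. The aluminium spacer is on top, released, within about 1 mm of the stack axis by the wrist camera. The last scene-camera check read about 3 mm off in x; I put that down to the calibration and a coarser contour fit. In the last pictures the plate stands flat and the other things look undisturbed.
- **Lid:** The bar is pinched at 30 N with the arm still. TCP travel gives 59.6° after a final nudge of about 0.7°. The lid-edge readings from before that nudge scattered from 57.7° to 61.6°, averaging about 59.5°, so the angle is good to perhaps 1–2°.
- **Forces:** The highest reading I saw was about 19 N at the wrist, while raising the lid. I corrected the arc there and it fell to about 8 N.

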